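# Pop the sample hatch and acknowledge it

## Robot

A 6-joint arm with a two-finger parallel gripper is mounted at the origin on a cart in front of the work surface, level with it; the furniture and walls round the work are solid. World frame = base frame: x ahead of the robot, y to its left, z up, the work surface at z = 0. Lengths are in m, angles in rad, forces in N, time in s.
With the tool pointing down it reaches from about 0.3 to 0.85 m from the base axis. Payload 4.2 kg.
Tool frame: the origin (TCP) lies midway between the tips of the shut fingers; the grasp point (between the pads) lies 19 mm behind it (ctrl.hold_point_z is the distance from the TCP to the grasp point, in m); z points along the fingers, y is the direction in which the jaws open and shut (so a half turn about z gives the same grasp; the last joint's range is limited). The gripper opens to 91 mm and grips with 3 to 60 N. Pads are 32 mm wide; open, the fingers measure 118 mm over their backs; the gripper's body (76 mm by 178 mm) begins 60 mm behind the grasp point.
Start: joints at [1.092, 0.32, 1.565, -0, 1.257, -0.02], TCP at [0.255, 0.516, 0.214] pointing down, gripper open.
Joint ranges: [-3.11, 3.11], [-0.84, 2.01], [0.21, 2.61], [-1.34, 4.49], [0.05, 2.63], [-2.56, 2.56]. Speed limits (rad/s): [2.57, 2.57, 3.14, 3.14, 3.14, 3.14].

## Interface

Orientations are given as a rotation vector (axis times angle).
In Python, from bench import status, read_camera, calibration, ctrl gives the robot as it stands. The module is installed in compiled form; this text tells all that it offers.
- The arm moves only by the tool send_rows, never from a script. Its argument "rows" is text: rows parted by semicolons, each of 7 numbers parted by spaces: the shift along the tool's x, y, z in m, then the turn, a rotation vector about the tool's x, y, z in degrees, then the opening in per cent of the stroke, from 0 (shut) to 100 (fully open). A call has exactly 5 rows; each row shifts and turns the commanded pose from where the row before left it, along the tool's axes as they then stand; what a row does not reach is not made up. A row lasts 1/8 s, in which the tool goes at most 62.5 mm and 10.7 degrees, less where a joint would pass 70% of its speed; a pose out of reach is approached as far as the arm can. A call is refused whole if a number of a shift passes 0.0625 or a number of a turn 10.7, either way. A call with a gripper value outside its range is refused whole. The fingers move at their own pace and stop on an object; "squeeze" is the grip in N (left out, the last holds). Time passes only in rows, so rows that do not move let the fingers close, or fill a call up. It gives the time, the measured TCP pose, the force and the opening at its end, in the units of the state.
- status.sense(): the state, without advancing time (a new reading comes with each control period).
- read_camera(name): name is "scene" or "top"; returns the picture (400x640x3 uint8, red, green, blue); there is no depth.
- calibration(name): a dict with "camera_matrix" (3x3 intrinsics, pixels), "cam_to_world" (4x4, takes a point from camera to world coordinates). Camera axes: x right, y down, z forward; pixel columns grow to the right and rows downward; lengths in m; the calibration is good to about 2 mm. A picture is of the moment at which its call begins. calibration takes no time and is no camera call.
- ctrl.close_job(): hands the job in, once; it reports no verdict.
The state is a dict: "time_s": time; "joints": joint angles; "joint_vel": joint speeds; "tau": joint torques, N m; "position": TCP position; "orientation": TCP orientation; "contact_force": force on the tool from outside, world axes, zero at the start; "moment": the same for the moment, N m; "gripper_width": finger opening in m.
Only numpy, scipy, OpenCV 4.12 (cv2) and the standard library are available. Lean on these libraries where they do the work, as an engineer would, in place of code of your own. Each camera call takes 0.05 s, during which the arm holds its last target. There are 200 camera calls.

## Task

Open the sample hatch of the green-marked reader: with the fingertips press the green strip at the hatch's front edge down to its stop, let go so that it pops up, and see that it stays open by itself for a second or two. Only then press the same reader's round green key fully down and release it. Leave the hatch standing open, the orange reader alone, and do not pick up or push away anything on the bench.

Things in the scene. Friction and masses are not known exactly. Their poses are not given: they have to be found in the camera images.
- green_reader: The green reader: white bench module with its front band green, fixed down, 150 x 92 x 72 mm. Origin: underside, 85 mm behind its front; x to its rear, z up. Front 52 mm: a deck 50 mm high with the green key; behind it a grey hatch over the sample well. The other reader is the same in orange; which stands left varies.
- green_hatch (a joint): Hatch of the green reader, rad: 0 latched shut, -0.088 pressed to its stop, 0.80 fully open. Push-push latch: press the strip 4 mm or more (stop at 5 mm; 1.5 to 3 N until the stop) and let go: a damped spring swings it up within a second and keeps it open. Pressed down again it latches shut.
- green_hinge (a point): Middle of the hinge at the rear edge of the green reader's hatch, 69 mm above the worktop. The hatch is a plate 74 mm (front to back) x 78 x 6 mm; its front edge swings up and back, 124 mm above the worktop when open.
- green_press (a point): Centre of the green ribbed press strip on top of the green reader's hatch, 14 mm behind the hatch's front edge; 73 mm above the worktop and 13 mm ahead of the reader's origin while shut. Moves with the hatch.
- green_key (a joint): Round green spring key of the green reader, m pressed down: 0 = up, 0.005 = fully down (3 N; it counts as pressed from 0.0035). Springs back.
- green_key_top (a point): Centre of the top of the green key, 20 mm across, in a 36 mm round black collar 9 mm lower; 65 mm above the worktop when up and 60 mm ahead of the reader's origin. Moves with the key.
- orange_reader: The orange reader: white bench module with its front band orange, fixed down, 150 x 92 x 72 mm. Origin: underside, 85 mm behind its front; x to its rear, z up. Front 52 mm: a deck 50 mm high with the orange key; behind it a grey hatch over the sample well. The other reader is the same in green; which stands left varies.
- orange_hatch (a joint): Hatch of the orange reader, rad: 0 latched shut, -0.088 pressed to its stop, 0.80 fully open. Push-push latch: press the strip 4 mm or more (stop at 5 mm; 1.5 to 3 N until the stop) and let go: a damped spring swings it up within a second and keeps it open. Pressed down again it latches shut.
- orange_hinge (a point): Middle of the hinge at the rear edge of the orange reader's hatch, 69 mm above the worktop. The hatch is a plate 74 mm (front to back) x 78 x 6 mm; its front edge swings up and back, 124 mm above the worktop when open.
- orange_press (a point): Centre of the orange ribbed press strip on top of the orange reader's hatch, 14 mm behind the hatch's front edge; 73 mm above the worktop and 13 mm ahead of the reader's origin while shut. Moves with the hatch.
- orange_key (a joint): Round orange spring key of the orange reader, m pressed down: 0 = up, 0.005 = fully down (3 N; it counts as pressed from 0.0035). Springs back.
- orange_key_top (a point): Centre of the top of the orange key, 20 mm across, in a 36 mm round black collar 9 mm lower; 65 mm above the worktop when up and 60 mm ahead of the reader's origin. Moves with the key.
- cup: Loose specimen cup with an orange-red screw lid, 49 mm across, 60 mm high; origin under its centre. A bystander.
- petri: Loose petri dish, 62 mm across, 15 mm high; origin under its centre. A bystander.
- canister: Loose white test-strip canister with a green lid, 44 x 40 x 93 mm; origin under its centre. A bystander.
- carton: Loose small white and blue carton, 78 x 52 x 62 mm; origin under its centre. A bystander.
- stain: Loose dark violet bottle with a black cap, 44 mm across, 94 mm high, right of the microscope; origin under its centre. A bystander.
Not all that is in view belongs to the job. Leave any pink look-alike of the green_reader alone.

How it is judged:
On the way, in this order (a step that is already met when the one before it is completed fails the run):
1. the green reader's hatch is pressed down against its latch (value of joint green_hatch below -0.045 rad), for 0.02 s.
2. the hatch has popped and stands open for a second, untouched (value of joint green_hatch above 0.7 rad and contact force between each of the fingers, the arm and green_hatch below 0.3 N), for 1 s.
3. the green key is pressed (value of joint green_key above 0.0035 m), for 0.02 s.
At the end, for the whole second after the job is handed in: The green reader's hatch stands open (above 0.7 rad of 0.80), its key is up again (within 1.5 mm), the orange reader's hatch is still latched (-0.03 to 0.05 rad) and its key up, and the five loose bystanders are within 20 mm of where they stood (value of joint green_hatch above 0.7 rad and value of joint each of green_key, orange_key below 0.0015 m and value of joint orange_hatch between -0.03 and 0.05 rad and distance of each of cup, petri, canister, carton, stain from where it was at the start of the episode below 0.02 m); the robot touches nothing.
It fails at once if the green key is pressed while the green hatch is not open (value of joint green_key above 0.002 m and value of joint green_hatch below 0.7 rad).
It fails at once if the orange reader's hatch or key is worked (value of joint orange_hatch below -0.03 rad or value of joint orange_hatch above 0.05 rad or value of joint orange_key above 0.002 m).
It fails at once if a bystander is lifted or pushed away (20 mm) (distance of any of cup, petri, canister, carton, stain from where it was at the start of the episode above 0.02 m).
It also fails if it takes over 38 s, if anything falls off the work surface, if the arm or the gripper's body presses on something with over 40 N, if the wrist force passes 120 N, or if a joint passes its speed limit or range.

## Working session

There is one attempt and no reset: what is moved stays moved. The work goes in short steps, Python scripts to look and compute and a tool call to move; the robot and the scene stay as the last step left them, time stands still between calls to the robot, and variables do not carry over. Pictures are saved under pics/ and viewed, about 8 in all and at most 12, crops included, and the job is handed in when it is done.

Besides the shell and the picture viewer there is one more tool, called after "Request:" by a JSON object that holds its "fn" and its "kwargs", one argument or row to a line. send_rows: Moves the arm, as the interface text tells. Its arguments: {"type":"object","properties":{"rows":{"type":"string"},"squeeze":{"type":"number"}},"required":["rows"]}

```bash
mkdir -p pics; python3 - <<'E'
from bench import status, read_camera, calibration, ctrl
import cv2
for n in("scene","top"):
    im=read_camera(n); cv2.imwrite(f"pics/{n}0.png",im[:,:,::-1])
    c=calibration(n); print(n,c["camera_matrix"],c["cam_to_world"])
print(status.sense(),ctrl.hold_point_z)
E
```

```text
scene [[372.55607978   0.         318.0237186 ]
 [  0.         372.55607978 201.32400566]
 [  0.           0.           1.        ]] [[ 0.76834631 -0.42563788  0.47799199  0.07839433]
 [-0.63978516 -0.489932    0.59214997 -0.42064826]
 [-0.01785789 -0.76078843 -0.64875424  0.7475615 ]
 [ 0.          0.          0.          1.        ]]
top [[459.60084891   0.         327.55046087]
 [  0.         459.60084891 198.75977484]
 [  0.           0.           1.        ]] [[ 0.0114715  -0.9967827   0.07932624  0.49633225]
 [-0.99992454 -0.01178397 -0.00347199  0.20662715]
 [ 0.0043956  -0.07928043 -0.99684266  1.50845396]
 [ 0.          0.          0.          1.        ]]
{'time_s': 0.1, 'joints': array([ 1.09200258e+00,  3.20189215e-01,  1.56551329e+00,  2.87971564e-05,
        1.25739144e+00, -1.99711178e-02]), 'joint_vel': array([ 1.72774181e-03, -4.55787077e-04, -1.97671136e-03,  1.77533105e-03,
       -3.00246504e-04,  3.29000935e-05]), 'tau': array([ 9.29281741e-04, -4.13330805e+01, -2.32509077e+01,  7.27271684e-02,
        4.23216016e-02, -8.17585146e-05]), 'position': array([0.25444012, 0.51515795, 0.21324359]), 'orientation': array([-7.14334815e-01, -3.05889364e+00,  2.27436438e-03]), 'contact_force': array([ 0.01733278, -0.33118532,  0.71761864]), 'moment': array([-0.03847913, -0.05678746, -0.00703643]), 'gripper_width': 0.09121632564544828} 0.0188
```

View pics/scene0.png

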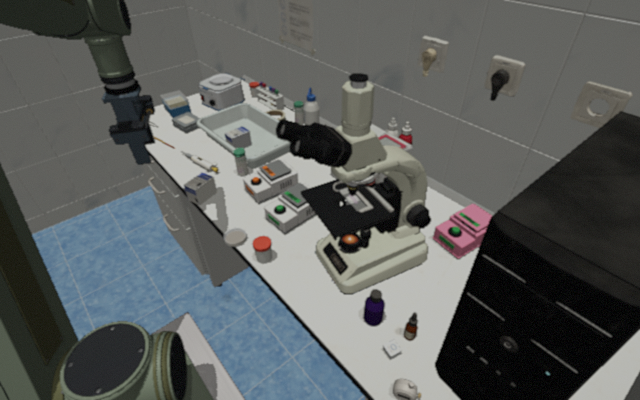

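View pics/top0.png

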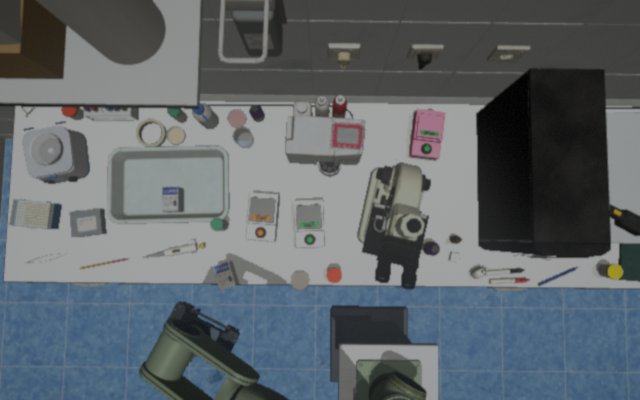

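The top view shows the green reader at about (309,222), with its key at (310,239) and strip at (309,224). The orange reader is to its left at (262,216), and the microscope is on the right from about x=360. The pink look-alike is at (428,134).

```bash
cat > h.py <<'E'
import numpy as np
from bench import calibration
def ray(n,u,v,z):
    c=calibration(n);K=c["camera_matrix"];T=c["cam_to_world"]
    d=T[:3,:3]@np.linalg.solve(K,[u,v,1]);o=T[:3,3]
    return o+d*(z-o[2])/d[2]
def proj(n,p):
    c=calibration(n);K=c["camera_matrix"];T=c["cam_to_world"]
    q=K@(T[:3,:3].T@(np.array(p)-T[:3,3]));return q[:2]/q[2]
E
python3 - <<'E'
import cv2,numpy as np
from h import *
for n,(x0,y0,x1,y1) in dict(top=(235,180,385,300),scene=(230,140,350,260)).items():
    im=cv2.imread(f"pics/{n}0.png");h=cv2.cvtColor(im,cv2.COLOR_BGR2HSV)
    m=cv2.inRange(h,(45,90,60),(85,255,255));M=np.zeros_like(m);M[y0:y1,x0:x1]=m[y0:y1,x0:x1]
    k,l,s,c=cv2.connectedComponentsWithStats(M)
    for i in range(1,k):
        if s[i,4]>4: print(n,s[i],c[i],[ray(n,*c[i],z).round(4) for z in(.065,.073)])
    cv2.imwrite(f"pics/{n}c.png",cv2.resize(im[y0:y1,x0:x1],None,fx=5,fy=5,interpolation=cv2.INTER_CUBIC))
a=cv2.imread("pics/topc.png");b=cv2.imread("pics/scenec.png")
cv2.imwrite("pics/both.png",cv2.resize(np.hstack([a,b[:600]]),(800,356)))
E
```

```text
top [300 222  18   4  46] [308.91304348 223.7826087 ] [array([0.5318, 0.2591, 0.065 ]), array([0.5316, 0.2589, 0.073 ])]
top [307 236   6   7  32] [309.28125 239.1875 ] [array([0.4837, 0.2573, 0.065 ]), array([0.4837, 0.257 , 0.073 ])]
scene [234 148  10   9  66] [238.60606061 151.95454545] [array([0.5433, 0.5747, 0.065 ]), array([0.5378, 0.563 , 0.073 ])]
scene [285 192  15  11  57] [292.36842105 196.77192982] [array([0.5386, 0.2662, 0.065 ]), array([0.5332, 0.2581, 0.073 ])]
scene [276 205   8   6  30] [279.26666667 207.6       ] [array([0.4828, 0.2523, 0.065 ]), array([0.4781, 0.2444, 0.073 ])]
scene [269 215  10   9  23] [273.04347826 219.30434783] [array([0.4427, 0.2244, 0.065 ]), array([0.4384, 0.2168, 0.073 ])]
```

View pics/both.png

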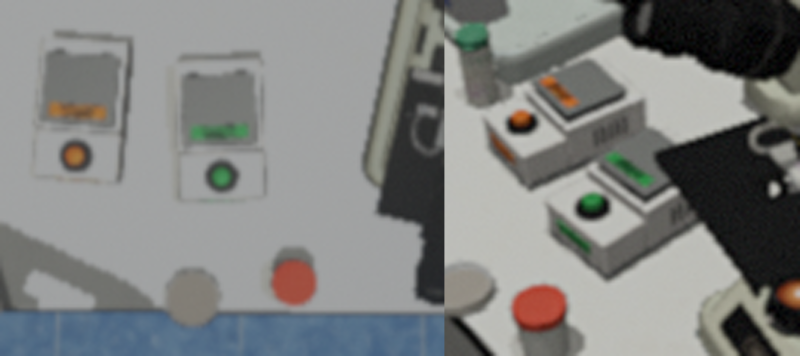

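The crops confirm the green strip, key and black collar, and the reader's axis lies nearly along world x. Next I check how close the microscope is.

```bash
python3 - <<'E'
import cv2,numpy as np
from h import *
im=cv2.imread("pics/top0.png")[150:300,340:450]
a=cv2.resize(im,None,fx=3.6,fy=3.6,interpolation=cv2.INTER_CUBIC)
im=cv2.imread("pics/scene0.png")[70:220,260:360]
b=cv2.resize(im,None,fx=3.6,fy=3.6,interpolation=cv2.INTER_CUBIC)
cv2.imwrite("pics/mic.png",np.hstack([a,b]))
def tri(a,b):
    P=[]
    for n in("top","scene"):
        c=calibration(n);T=np.linalg.inv(c["cam_to_world"]);P.append(c["camera_matrix"]@T[:3])
    q=cv2.triangulatePoints(P[0],P[1],np.array(a,float).reshape(2,1),np.array(b,float).reshape(2,1));q=q[:3,0]/q[3]
    return q.round(3),proj("top",q).round(1),proj("scene",q).round(1)
print(tri((362.6,251),(304,190)))
print(tri((382,283),(281,130)))
E
```

```text
(array([0.456, 0.102, 0.232]), array([363.1, 250.3]), array([302.3, 190.1]))
(array([0.389, 0.071, 0.42 ]), array([382.8, 281.8]), array([278.1, 130.2]))
```

View pics/mic.png

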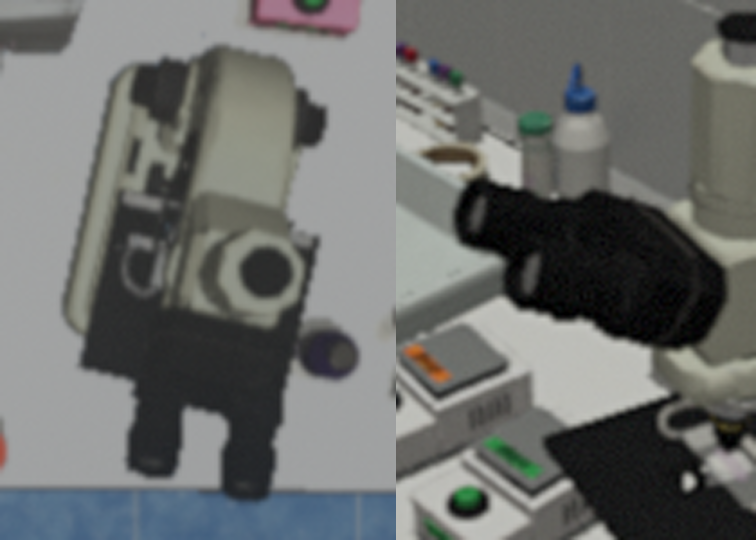

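The microscope stage's left edge is at y≈0.10 (z 0.23). The eyepieces are at y≤0.095 (z 0.42). The strip at (0.532, 0.2585) leaves enough clearance if I approach from the left.

Request:
{"fn": "send_rows", "kwargs": {
  "rows": "0 0 0 0 0 -8.8 0; 0 0 0 0 0 -8.8 0; 0 0 0 0 0 -8.8 0; -0.045 -0.03 0 0 0 0 0; -0.045 -0.03 0 0 0 0 0",
  "squeeze": 10
}}

```text
time_s: 0.72
position: [0.3452, 0.4552, 0.2135]
orientation: [0.006, -3.141, 0.001]
contact_force: [0.7, 0.6, 0.6]
gripper_width: 0.0435
```

Request:
{"fn": "send_rows", "kwargs": {
  "rows": "-0.045 -0.04 0 0 0 0 0; -0.045 -0.04 0 0 0 0 0; -0.045 -0.04 0 0 0 0 0; -0.03 -0.04 0 0 0 0 0; 0 0 0 0 0 0 0"
}}

```text
time_s: 1.35
position: [0.5117, 0.2933, 0.2133]
orientation: [-0.005, -3.141, 0.002]
contact_force: [-0.1, 0.3, -1.0]
gripper_width: 0.0008
```

Request:
{"fn": "send_rows", "kwargs": {
  "rows": "-0.016 -0.035 0.02 0 0 0 0; 0 0 0.04 0 0 0 0; 0 0 0.04 0 0 0 0; 0 0 0.02 0 0 0 0; 0 0 0 0 0 0 0"
}}

```text
time_s: 1.98
position: [0.5242, 0.2615, 0.0922]
orientation: [0.005, -3.137, 0.002]
contact_force: [-0.2, -0.5, -0.3]
gripper_width: 0.0008
```

```bash
python3 - <<'E'
from bench import status, read_camera
import cv2,numpy as np
from h import *
a=read_camera("scene")[:,:,::-1];b=read_camera("top")[:,:,::-1]
cv2.imwrite("pics/s1.png",np.hstack([cv2.resize(a[130:250,220:340],(400,400),interpolation=2),cv2.resize(b[170:270,260:360],(400,400),interpolation=2)]))
s=status.sense();p=s["position"];print(p,s["orientation"],proj("scene",p),proj("top",p))
E
```

```text
[0.52614812 0.26202069 0.09457578] [-4.43060216e-03  3.14092038e+00  1.05754520e-03] [289.03481147 191.21948361] [307.60401331 225.36717424]
```

View pics/s1.png

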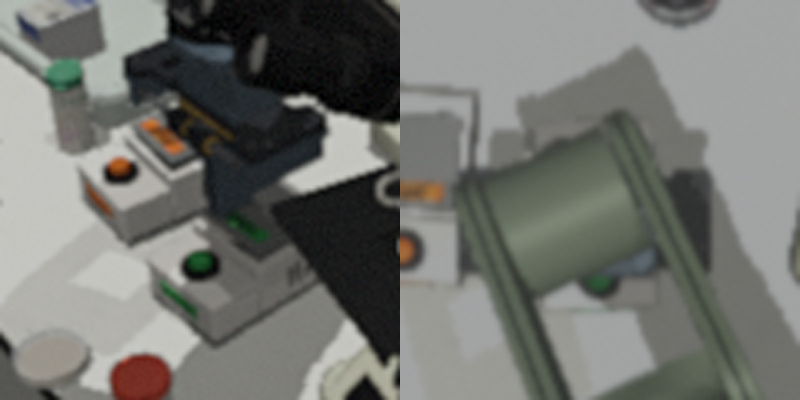

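The fingers hang over the hatch, just left of the strip's middle in the scene crop. The measured pose agrees to within about 3 mm. I descend in small steps.

Request:
{"fn": "send_rows", "kwargs": {
  "rows": "-0.002 -0.003 0.008 0 0 0 0; 0 0 0.008 0 0 0 0; 0 0 0.002 0 0 0 0; 0 0 0.002 0 0 0 0; 0 0 0 0 0 0 0"
}}

```text
time_s: 2.7
position: [0.528, 0.258, 0.074]
orientation: [0.003, -3.141, 0.0]
contact_force: [-1.3, -0.4, 1.5]
gripper_width: 0.0007
```

Request:
{"fn": "send_rows", "kwargs": {
  "rows": "0 0 0.001 0 0 0 0; 0 0 0.001 0 0 0 0; 0 0 0.001 0 0 0 0; 0 0 0.001 0 0 0 0; 0 0 0 0 0 0 0"
}}

```text
time_s: 3.32
position: [0.528, 0.2581, 0.0714]
orientation: [-0.003, 3.141, 0.0]
contact_force: [-5.0, -2.2, 10.8]
gripper_width: 0.0005
```

Request:
{"fn": "send_rows", "kwargs": {
  "rows": "0 0 0.001 0 0 0 0; 0 0 0.001 0 0 0 0; 0 0 0 0 0 0 0; 0 0 0 0 0 0 0; 0 0 0 0 0 0 0"
}}

```text
time_s: 3.95
position: [0.528, 0.2581, 0.071]
orientation: [-0.003, 3.14, 0.001]
contact_force: [-7.1, -2.8, 19.0]
gripper_width: 0.0005
```

Force is stiff now, so this is the stop or something rigid. I lift off quickly and look.

Request:
{"fn": "send_rows", "kwargs": {
  "rows": "0 0 -0.03 0 0 0 0; 0 0 -0.05 0 0 0 0; 0 0 -0.04 0 0 0 0; 0 0 0 0 0 0 0; 0 0 0 0 0 0 0"
}}

```text
time_s: 4.58
position: [0.5278, 0.2579, 0.187]
orientation: [0.003, -3.141, 0.001]
contact_force: [-0.0, -0.3, -1.0]
gripper_width: 0.0003
```

Request:
{"fn": "send_rows", "kwargs": {
  "rows": "0 0 0 0 0 0 0; 0 0 0 0 0 0 0; 0 0 0 0 0 0 0; 0 0 0 0 0 0 0; 0 0 0 0 0 0 0"
}}

```text
time_s: 5.2
position: [0.5282, 0.2581, 0.1879]
orientation: [0.003, -3.142, -0.0]
contact_force: [1.2, 0.9, -0.7]
gripper_width: 0.0005
```

```bash
python3 - <<'E'
from bench import status, read_camera
import cv2,numpy as np
a=read_camera("scene")[:,:,::-1]
cv2.imwrite("pics/s2.png",cv2.resize(a[110:250,220:360],(560,560),interpolation=2))
print(status.sense()["contact_force"])
E
```

```text
[ 0.72597328 -0.31577312  0.43351552]
```

View pics/s2.png

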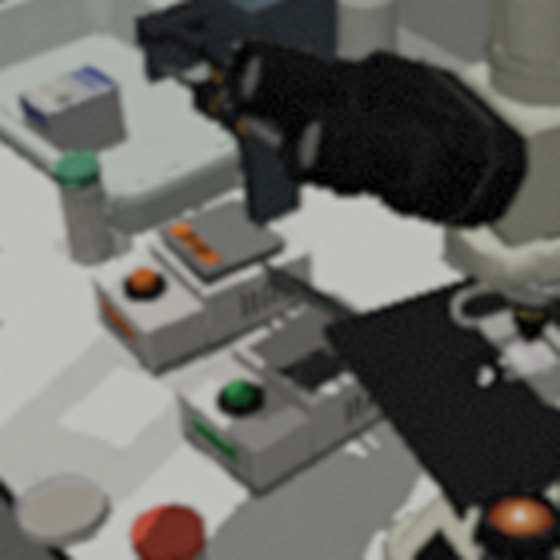

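The hatch has popped: the dark well is visible at about (310,370) in the crop and the plate is edge-on at about (310,290). I check where the front edge should project, move over the key up high, and let a second or more pass.

Request:
{"fn": "send_rows", "kwargs": {
  "rows": "0.022 -0.001 0 0 0 0 0; 0.022 -0.001 0 0 0 0 0; 0 0 0 0 0 0 0; 0 0 0 0 0 0 0; 0 0 0 0 0 0 0"
}}

```text
time_s: 5.88
position: [0.4851, 0.2561, 0.188]
orientation: [-0.003, 3.141, 0.0]
contact_force: [-0.4, -0.8, -0.5]
gripper_width: 0.0004
```

Request:
{"fn": "send_rows", "kwargs": {
  "rows": "0 0 0 0 0 0 0; 0 0 0 0 0 0 0; 0 0 0 0 0 0 0; 0 0 0 0 0 0 0; 0 0 0 0 0 0 0"
}}

```text
time_s: 6.5
position: [0.4842, 0.256, 0.1879]
orientation: [-0.003, 3.142, 0.0]
contact_force: [0.6, 0.8, 0.2]
gripper_width: 0.0002
```

Request:
{"fn": "send_rows", "kwargs": {
  "rows": "0 0 0 0 0 0 0; 0 0 0 0 0 0 0; 0 0 0 0 0 0 0; 0 0 0 0 0 0 0; 0 0 0 0 0 0 0"
}}

```text
time_s: 7.12
position: [0.4842, 0.256, 0.188]
orientation: [-0.003, 3.142, 0.0]
contact_force: [-0.7, 0.2, 0.8]
gripper_width: 0.0006
```

```bash
python3 - <<'E'
from bench import status, read_camera
import cv2,numpy as np
from h import *
a=read_camera("scene")[:,:,::-1];b=read_camera("top")[:,:,::-1]
cv2.imwrite("pics/s3.png",cv2.resize(a[130:250,230:350],(600,600),interpolation=2))
for ang in(.7,.8):
  for y in(.298,.22):
    q=proj("scene",(.592-.074*np.cos(ang),y,.069+.074*np.sin(ang)));print(ang,y,q,(q-[230,130])*5)
print(status.sense()["position"])
E
```

```text
0.7 0.298 [283.58162587 177.7546119 ] [267.90812935 238.77305951]
0.7 0.22 [300.46276098 190.81044454] [352.31380492 304.05222268]
0.8 0.298 [284.88306675 175.51212098] [274.41533374 227.56060488]
0.8 0.22 [301.84243225 188.47928648] [359.21216124 292.39643242]
[0.48416404 0.25599533 0.18796227]
```

View pics/s3.png

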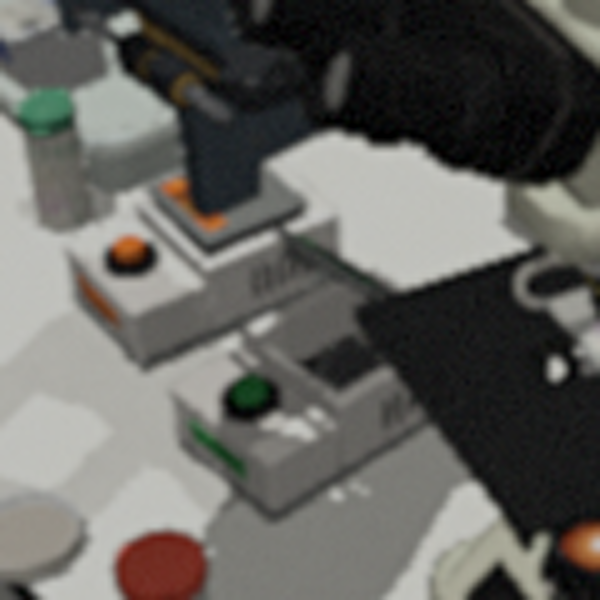

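The hatch's front edge runs from about (283,233) to (380,290), which matches the 0.8 rad prediction. It has stayed open for 2.5 s or more, so I descend on the key.

Request:
{"fn": "send_rows", "kwargs": {
  "rows": "0 0 0.04 0 0 0 0; 0 0 0.04 0 0 0 0; 0 0 0.03 0 0 0 0; 0 0 0.006 0 0 0 0; 0 0 0 0 0 0 0"
}}

```text
time_s: 7.85
position: [0.4846, 0.2562, 0.0724]
orientation: [-0.003, 3.141, 0.001]
contact_force: [-0.3, 0.8, 0.2]
gripper_width: 0.0006
```

Request:
{"fn": "send_rows", "kwargs": {
  "rows": "0 0 0.003 0 0 0 0; 0 0 0.003 0 0 0 0; 0 0 0.003 0 0 0 0; 0 0 0.002 0 0 0 0; 0 0 0 0 0 0 0"
}}

```text
time_s: 8.48
position: [0.4846, 0.2562, 0.0612]
orientation: [-0.003, 3.141, 0.001]
contact_force: [0.5, 0.2, 2.2]
gripper_width: 0.0004
```

Request:
{"fn": "send_rows", "kwargs": {
  "rows": "0 0 0.001 0 0 0 0; 0 0 0.001 0 0 0 0; 0 0 0.001 0 0 0 0; 0 0 0 0 0 0 0; 0 0 0 0 0 0 0"
}}

```text
time_s: 9.1
position: [0.4847, 0.2563, 0.06]
orientation: [-0.003, 3.14, 0.001]
contact_force: [-2.6, -1.4, 14.8]
gripper_width: 0.0004
```

The stop is reached: z is 0.060 and the force has risen to 15 N. I release.

Request:
{"fn": "send_rows", "kwargs": {
  "rows": "0 0 -0.03 0 0 0 0; 0 0 -0.05 0 0 0 0; 0 0 -0.04 0 0 0 0; 0 0.04 0 0 0 0 0; 0.04 0.06 0 0 0 0 0"
}}

```text
time_s: 9.72
position: [0.4506, 0.3483, 0.1781]
orientation: [0.003, 3.14, 0.001]
contact_force: [0.9, 0.7, -1.2]
gripper_width: 0.0003
```

Request:
{"fn": "send_rows", "kwargs": {
  "rows": "0.04 0.06 0 0 0 0 0; 0.04 0.06 0 0 0 0 0; 0.04 0.06 0 0 0 0 0; 0 0 0 0 0 0 0; 0 0 0 0 0 0 0"
}}

```text
time_s: 10.35
position: [0.3448, 0.503, 0.1773]
orientation: [0.004, -3.141, 0.003]
contact_force: [-0.1, 0.1, -0.5]
gripper_width: 0.0005
```

```bash
python3 - <<'E'
from bench import status, read_camera
import cv2,numpy as np
a=read_camera("scene")[:,:,::-1];b=read_camera("top")[:,:,::-1]
cv2.imwrite("pics/s4.png",np.hstack([cv2.resize(a[130:280,200:350],(400,400),interpolation=2),cv2.resize(b[170:300,200:330],(400,400),interpolation=2)]))
s=status.sense();print(s["position"],s["contact_force"])
E
```

```text
[0.34571348 0.5023783  0.17768897] [-0.33520353 -0.02321123  0.83310548]
```

View pics/s4.png

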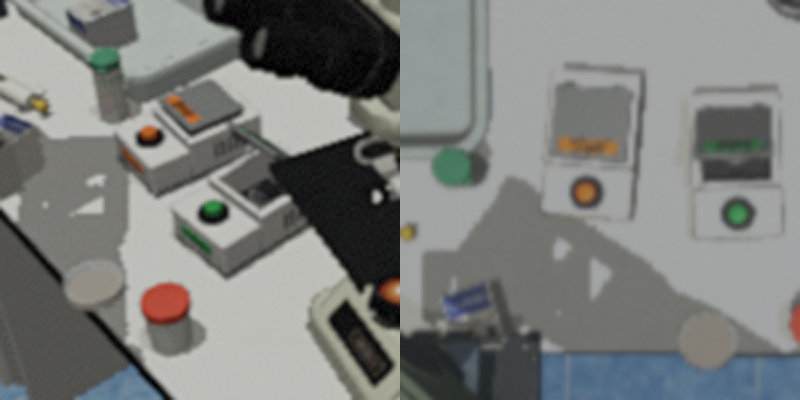

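The hatch is open with the well visible at about (735,165) on the right, and the green key is up. The orange hatch is shut and the bystanders are in place. I hand in.

```bash
python3 -c "
from bench import ctrl
print(ctrl.close_job())"
```

```text
the job is handed in; nothing more can be done
None
```

The green reader's hatch is open and its key has been pressed and released. The job was handed in at about 10.5 s of the 38 s allowed; no verdict was reported.

- **Hatch:** I pressed the green strip with the shut fingertips until the force rose steeply to about 19 N. After I lifted off, the hatch popped up and stayed open for more than 2.5 s before I touched the key. In the picture its front edge lay within about 2 px of where a fully open hatch should be.
- **Key:** I then pressed the green key to its stop, at z 0.060 m and about 15 N, and released it.
- **Last pictures:** The green hatch is open and its key is up. The orange hatch is shut and its key is up. The four bystanders in view (cup, petri dish, canister, carton) look unmoved; I judged this by eye. The violet bottle was outside the final crops, but the arm never went near it. The arm stands clear of everything, with wrist force under 1 N.
- **Disagreement:** While pressing the strip, the tool stopped at z 0.071 m instead of the expected 0.068 m. I put this down to the wide fingertip touching behind the strip's centre. The hatch popped normally.

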